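Snap the cap onto the condiment jar on the lazy susan

TASK

Close the small glass jar on the lazy susan: set its little round seal plate, knob up, in the jar's mouth and press it down so it sits level, then push the tall-gripped snap cap down over the neck until it clicks past the catches and sits fully home. Keep pressing after the click and finish like that, still holding the cap down firmly (about 10 N); do not let go or back off at the end. Leave the other things on the counter where they are.

Things in the scene. Friction and masses are not known exactly. Their poses are not given: they have to be found in the camera images.
- jar: Small glass jar, fixed upright in a socket near the edge of the lazy susan's wooden turntable: turns with it, cannot be lifted. Origin: centre of its underside, 28 mm above the counter; z up. Body 68 mm across up to 36 mm high, then a grey plastic neck 52 mm across up to the rim at 75 mm. Four round spring catches stand 5 mm out from the neck, 12 mm below the rim; a passing lip pushes them in.
- jar_mouth (a point): Centre of the jar's rim: on its axis, 75 mm above its underside (103 mm above the counter). The mouth is a round recess 42 mm across and 5 mm deep with a flat floor, 70 mm above the jar's origin; the rim is 5 mm thick.
- seal_plate: Loose round white plastic plate 37 mm across, 4 mm thick, with a round knob 14 mm across and 16 mm high on its middle (20 mm in all, 25 g). Lies on the counter knob up. Origin: centre of its underside, z up. Seated, its underside lies on the mouth's floor, 70 mm above the jar's origin, its flat top 1 mm below the rim, the knob standing out.
- cap: Loose grey plastic snap cap, 50 g, standing open side down. Round base 70 mm across, 25 mm high; round finger grip 36 mm across on top, from 25 to 55 mm high. Origin: centre of its underside, z up. Hollow: lip of 57 mm bore at the bottom edge, 64 mm bore above it to a shoulder at 21 mm height, 26 mm bore in the grip (clears the plate's knob).
- cap_shoulder (a point): Point on the cap's axis at its inner shoulder, 21 mm above its underside; lands on the rim. Set on the neck, the cap stops on the catches about 14 mm above home (its underside 68 mm above the jar's origin). Some 6 to 12 N pushes the lip past them, the force drops, and the shoulder lands on the rim: underside 54 mm above the jar's origin. It then stays on by itself.
- turntable (a joint): Angle of the lazy susan's turntable, rad, counter-clockwise from above. 280 mm across, top 28 mm above the counter, light friction (0.15 Nm). At 0 the jar is on its right (-y) side, 90 mm from the axis; opposite stands a fixed steel pepper grinder 157 mm high, 100 mm from the axis.
- bowl: Empty white salsa bowl, 96 mm across, 45 mm high, stands loose at the middle of the turntable; it may turn with it. Bystander. Origin: centre of its underside.
- keeper: Closed round tortilla keeper, 186 mm across, 84 mm high, on the griddle at the left. Bystander. Origin: centre of its underside.
- spatula: Red nylon spatula lying on the griddle at the left. Bystander. Origin: middle of its length.
- tumbler: Glass tumbler, 68 mm across, 90 mm high, beyond the jar parts. Bystander. Origin: centre of its underside.
- bottle: Closed amber glass bottle, 52 mm across, 150 mm high. Bystander. Origin: centre of its underside.
- spoon: Steel spoon, 170 mm long, lying on the counter. Bystander. Origin: middle of its length.
- screw_lid: Flat steel screw lid of another jar, 66 mm across, 14 mm high, among the jar's parts; it is not used. Bystander. Origin: centre of its underside.

How it is judged (in metres and radians):
On the way, in this order (a step that is already met when the one before it is completed fails the run):
1. the seal plate is pressed down level in the jar's mouth (z of seal_plate in the frame of jar between 0.067 and 0.0725 m and horizontal distance between seal_plate and jar_mouth below 0.005 m and angle between the z axis of seal_plate and the z axis of jar, either way round below 0.08 rad and contact force between seal_plate and jar above 2 N), for 0.1 s.
2. the cap has clicked over the catches and sits home on the rim (z of cap in the frame of jar between 0.05 and 0.0565 m and horizontal distance between cap and jar_mouth below 0.005 m and angle between the z axis of cap and the z axis of jar, either way round below 0.08 rad), for 0.2 s.
At the end, for the whole second after the job is handed in: Seal plate level in the mouth (within 2.5 mm of its floor, 5 mm of centre, 0.08 rad); cap snapped home (within 2.5 mm of the rim, 5 mm of centre, 0.08 rad), still, and the fingers still press it onto the jar with over 4 N (all of step 2 and z of seal_plate in the frame of jar between 0.067 and 0.0725 m and horizontal distance between seal_plate and jar_mouth below 0.005 m and angle between the z axis of seal_plate and the z axis of jar, either way round below 0.08 rad and contact force between cap and jar above 4 N and contact force between the fingers and cap above 3 N and linear speed of cap below 0.02 m/s); the arm keeps its last pose, push and grip.
It fails at once if one of the other things is shifted by more than 40 mm (distance of any of bowl, keeper, spatula, tumbler, bottle, spoon, screw_lid from where it was at the start of the episode above 0.04 m).
It also fails if it takes over 54 s, if anything falls off the work surface, if the arm or the gripper's body presses on something with over 40 N, if the wrist force passes 120 N, or if a joint passes its speed limit or range.

ROBOT

A 6-joint arm with a two-finger parallel gripper is mounted at the origin on the work surface. World frame = base frame: x ahead of the robot, y to its left, z up, the work surface at z = 0. Lengths are in m, angles in degrees, forces in N, time in s.
With the tool pointing down it reaches from about 0.4 to 0.925 m from the base axis. Payload 3.4 kg.
Tool frame: the origin (TCP) lies between the finger pads; the fingertips stand 17 mm ahead of it and the grasp point (between the pads) lies 2 mm behind it (r.nose_length is the distance from the TCP to the fingertips, in m); z points along the fingers, y is the direction in which the jaws open and shut (so a half turn about z gives the same grasp; the last joint's range is limited). The gripper opens to 85 mm and grips with 20 to 120 N. Pads are 22 mm wide; open, the fingers measure 114 mm over their backs; the gripper's body (76 mm by 85 mm) begins 54 mm behind the grasp point. The pads swing forward as they close: fully open they stand 13 mm farther back than shut.
Start: joints at [-77.722, 17.578, 86.31, -0, 76.112, -4.211], TCP at [0.163, -0.551, 0.248] pointing down, gripper open.
Joint ranges: [-179.03, 179.03], [-60, 130.46], [8.19, 133.38], [-81.62, 261.62], [5.75, 156.47], [-153.77, 153.77]. Speed limits (degrees/s): [147.25, 147.25, 180, 180, 180, 180].

INTERFACE

Orientations are given as a 3x3 rotation matrix whose columns are the frame's x, y, z axes.
In Python, from workcell import r, vision, workorder gives the robot as it stands.
- The arm moves only by the shell command python3 -m creep 'ROWS' [FORCE]. ROWS is JSON, a list of rows, each a list of 5 numbers: the opening, from 0 (shut) to 1 (fully open), then the shift along the tool's x, y, z in cm, then the turn about the tool's z in degrees. A call has 1 to 20 rows; each row is the pose to reach, as a shift and turn from the pose commanded when the call began, along the tool's axes at that moment; what a row does not reach only later rows make up. A row lasts 1/12 s, in which the tool goes at most 41.7 mm and 7.16 degrees, less where a joint would pass 70% of its speed; a pose out of reach is approached as far as the arm can. A call with a gripper value outside its range is refused whole. The fingers move at their own pace and stop on an object; FORCE is the grip in N (left out, the last holds). Time passes only in rows, so rows that repeat a pose let the fingers close. It gives the time, the measured TCP pose, the force and the opening at its end, in the units of the state.
- r.read_state(): the state, without advancing time (a new reading comes with each control period).
- vision.capture(name): name is "scene" or "top" or "wrist"; returns the picture (420x560x3 uint8, red, green, blue); there is no depth.
- vision.calibration(name): a dict with "intrinsics" (3x3 intrinsics, pixels), "dist" ([k1, k2, p1, p2, k3] as OpenCV has them; the pictures are not rectified), "T" (4x4, takes a point from camera to world coordinates); the wrist camera has in their place "hand_eye" (4x4, takes a point from camera to tool coordinates, whose origin is the TCP and whose axes are the flange's). Camera axes: x right, y up, looking along -z (the intrinsics and any distortion apply to the point x, -y, -z); pixel columns grow to the right and rows downward; lengths in m; the calibration is good to about 2 mm. A picture is of the moment at which its call begins: read the wrist's pose just before it. calibration takes no time and is no camera call.
- workorder.hand_in(): hands the job in, once; it reports no verdict.
The state is a dict: "clock": time; "q": joint angles; "joint_velocities": joint speeds; "joint_efforts": joint torques, N m; "position": TCP position; "tcp_rot": TCP orientation; "ft_force": force on the tool from outside, world axes, zero at the start; "moment": the same for the moment, N m; "grip_width": finger opening in m.
Only numpy, scipy, OpenCV 4.12 (cv2) and the standard library are available. Lean on these libraries where they do the work, as an engineer would, in place of code of your own. Each camera call takes 0.05 s, during which the arm holds its last target.

## Working session

There is one attempt and no reset: what is moved stays moved. The work goes in short steps, Python scripts to look and compute and a shell command to move; the robot and the scene stay as the last step left them, time stands still between calls to the robot, and variables do not carry over. Pictures are saved under pics/ and viewed, and the job is handed in when it is done.

```bash
mkdir -p pics; ls; python3 - <<'E'
from workcell import r,vision,workorder
import cv2,numpy as np
s=r.read_state()
for k in s: print(k,np.round(s[k],4).tolist())
for n in("scene","top","wrist"):
    im=vision.capture(n); cv2.imwrite(f"pics/{n}0.png",im[:,:,::-1])
    c=vision.calibration(n); print(n,{k:np.round(v,4).tolist() for k,v in c.items()})
print(r.nose_length)
E
```

```text
pics
clock 0.0
q [-77.7234, 17.62, 86.3822, -0.0004, 76.1117, -4.2111]
joint_velocities [-0.0311, -0.0492, -0.0835, -0.1533, -0.0268, 0.117]
joint_efforts [0.0011, -45.755, -25.1911, -0.0, 0.0133, 0.0]
position [0.163, -0.5507, 0.2474]
tcp_rot [[0.9589, 0.2838, -0.0004], [0.2838, -0.9589, 0.0019], [0.0001, -0.002, -1.0]]
ft_force [0.3799, -0.286, 0.6922]
moment [0.0029, 0.0487, 0.0159]
grip_width 0.0849
scene {'intrinsics': [[475.4618, 0.0, 281.7614], [0.0, 475.4618, 201.8831], [0.0, 0.0, 1.0]], 'dist': [-0.0857, 0.0, 0.0, 0.0, 0.0], 'T': [[0.6178, -0.5496, 0.5624, 1.3791], [0.7864, 0.4362, -0.4374, -0.561], [-0.005, 0.7125, 0.7016, 1.1268], [0.0, 0.0, 0.0, 1.0]]}
top {'intrinsics': [[493.9416, 0.0, 283.1716], [0.0, 493.9416, 211.8765], [0.0, 0.0, 1.0]], 'dist': [-0.147, 0.0, 0.0, 0.0, 0.0], 'T': [[-0.0004, 0.9976, -0.0694, 0.45], [-0.9999, 0.0008, 0.0171, 0.0765], [0.0171, 0.0694, 0.9974, 1.3646], [0.0, 0.0, 0.0, 1.0]]}
wrist {'intrinsics': [[354.4964, 0.0, 276.8303], [0.0, 354.4964, 206.2186], [0.0, 0.0, 1.0]], 'dist': [-0.0788, 0.0, 0.0, 0.0, 0.0], 'hand_eye': [[-0.0004, 0.9514, 0.3079, 0.0791], [1.0, 0.0003, 0.0003, 0.0006], [0.0002, 0.3079, -0.9514, -0.1254], [0.0, 0.0, 0.0, 1.0]]}
0.017
```

View pics/scene0.png

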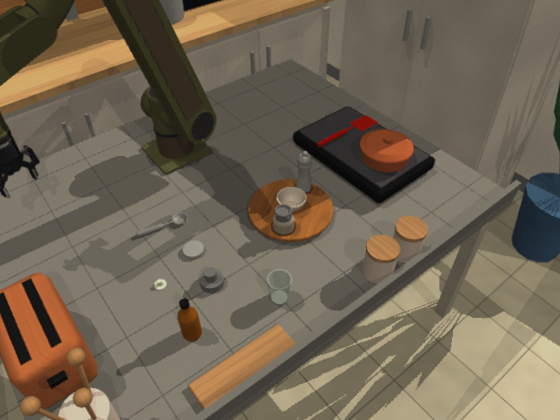

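View pics/top0.png

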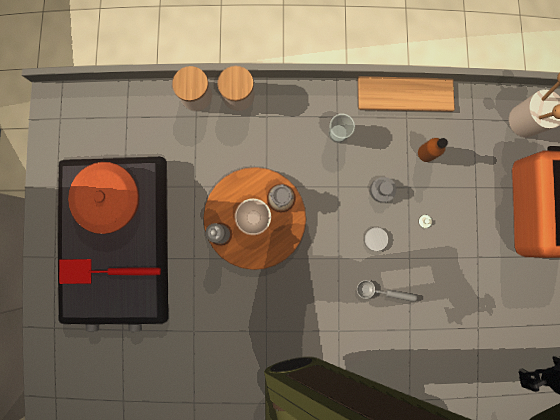

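View pics/wrist0.png

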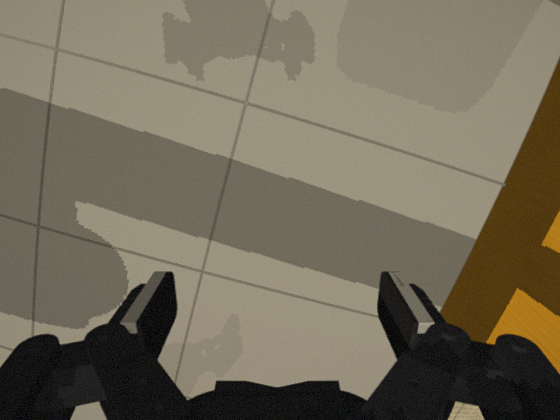

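The top view shows the jar at (282,197), seal plate at (426,222), cap at (382,189) and screw lid at (376,239). I'll enlarge the view to measure them.

```bash
cat > h.py <<'E'
import cv2,numpy as np
from workcell import r,vision
def ray(name,uv,T=None):
    c=vision.calibration(name); T=np.array(c["T"]) if T is None else T
    p=cv2.undistortPoints(np.array([[uv]],float),np.array(c["intrinsics"]),np.array(c["dist"]))[0,0]
    d=T[:3,:3]@np.array([p[0],-p[1],-1]); return T[:3,3],d
def hit(name,uv,z,T=None):
    o,d=ray(name,uv,T); return o+d*(z-o[2])/d[2]
def wT():
    s=r.read_state(); M=np.eye(4); M[:3,:3]=s["tcp_rot"]; M[:3,3]=s["position"]
    return M@np.array(vision.calibration("wrist")["hand_eye"])
def proj(name,P,T=None):
    c=vision.calibration(name); T=np.array(c["T"]) if T is None else T
    q=np.linalg.inv(T)@np.append(P,1); v=np.array([[q[0],-q[1],-q[2]]])
    return cv2.projectPoints(v,np.zeros(3),np.zeros(3),np.array(c["intrinsics"]),np.array(c["dist"]))[0][0,0]
E
python3 - <<'E'
import cv2
im=cv2.imread("pics/top0.png")
a=cv2.resize(im[170:250,350:450],None,fx=6,fy=6,interpolation=2);cv2.imwrite("pics/c1.png",a)
a=cv2.resize(im[155:255,200:310],None,fx=6,fy=6,interpolation=2);cv2.imwrite("pics/c2.png",a)
E
```

```text
(no output)
```

View pics/c1.png

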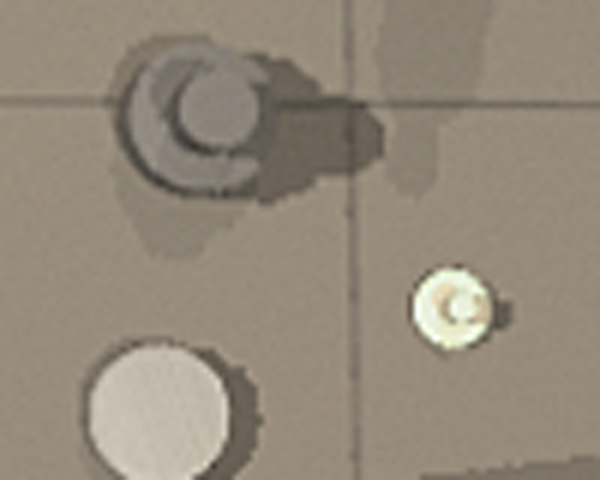

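View pics/c2.png

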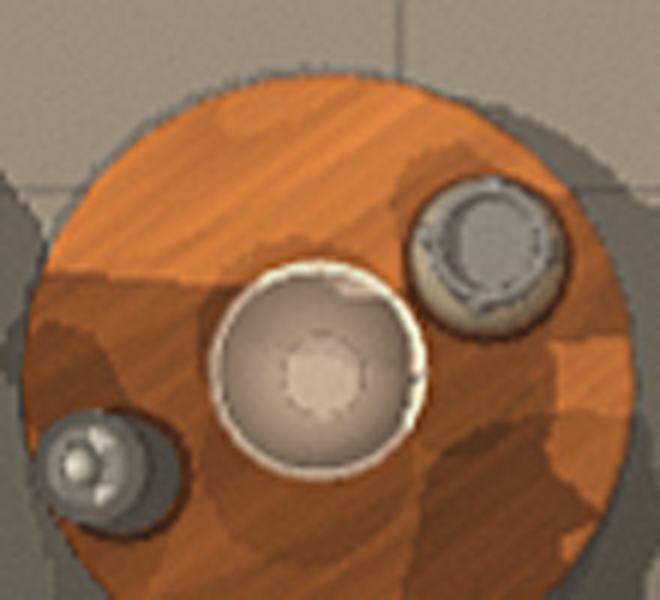

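```bash
python3 - <<'E'
from h import *
f=lambda x,y,ox,oy:((x+.5)/6-.5+ox,(y+.5)/6-.5+oy)
for n,p,z in [("capgrip",f(217,108,350,170),.055),("plate",f(452,308,350,170),.004),("knob",f(465,306,350,170),.02),("lid",f(159,415,350,170),.014),("jarmouth",f(490,243,200,155),.103),("jarbody",f(489,258,200,155),.064),("bowlrim",f(319,369,200,155),.073),("tt",f(329,378,200,155),.028),("grinder",f(85,465,200,155),.185),("tumbler",(342,126),.09),("bottle",(440,144),.15)]:
    print(n,np.round(hit("top",p,z),4))
s=r.read_state()
print(hit("wrist",(280,200),0,wT()))
E
```

```text
capgrip [ 0.6069 -0.2225  0.055 ]
plate [ 0.5195 -0.3447  0.004 ]
knob [ 0.5196 -0.346   0.02  ]
lid [ 0.4699 -0.2026  0.014 ]
jarmouth [0.5809 0.0598 0.103 ]
jarbody [0.5783 0.0598 0.064 ]
bowlrim [0.5287 0.1341 0.073 ]
tt [0.5274 0.1316 0.028 ]
grinder [0.4835 0.2222 0.185 ]
tumbler [ 0.7662 -0.1008  0.09  ]
bottle [ 0.7083 -0.3444  0.15  ]
[ 0.13115396 -0.56408328  0.        ]
```

```bash
python3 -m creep '[[0.4,20,-4.8,2,0],[0.4,40,-9.6,10,0],[0.4,40,-9.6,10,0],[0.4,40,-9.6,10,0],[0.4,40,-9.6,10,0],[0.4,40,-9.6,10,0],[0.4,40,-9.6,10,0],[0.4,40,-9.6,10,0],[0.4,40,-9.6,10,0],[0.4,40,-9.6,10,0],[0.4,40,-9.6,10,0],[0.4,40,-9.6,10,0],[0.4,40,-9.6,10,0],[0.4,40,-9.6,10,0]]' 30
python3 - <<'E'
from h import *
T=wT(); im=vision.capture("wrist"); cv2.imwrite("pics/w1.png",im[:,:,::-1]); np.save("w1T.npy",T)
s=r.read_state(); print(s["position"],s["grip_width"],s["ft_force"]); print(np.round(s["tcp_rot"],4))
print(proj("wrist",[.5195,-.345,.004],T))
E
```

```text
clock: 1.32
position: [0.5184, -0.3464, 0.1484]
tcp_rot: [[0.959, 0.283, -0.001], [0.283, -0.959, -0.0], [-0.001, -0.0, -1.0]]
ft_force: [0.3, -0.3, 0.1]
grip_width: 0.034
[ 0.5182491  -0.3467798   0.14869126] 0.034275415832327884 [-0.26358883  0.04555435 -0.37498327]
[[ 9.593e-01  2.825e-01 -3.000e-04]
 [ 2.825e-01 -9.593e-01 -5.000e-04]
 [-5.000e-04  4.000e-04 -1.000e+00]]
[274.86184281 194.44910073]
```

View pics/w1.png

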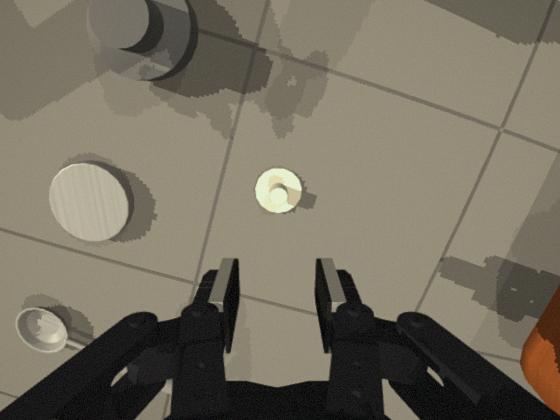

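```bash
python3 - <<'E'
from h import *
im=cv2.imread("pics/w1.png"); a=cv2.resize(im[155:225,240:330],None,fx=8,fy=8,interpolation=2);cv2.imwrite("pics/c3.png",a)
hsv=im.astype(int); m=((im.min(2)>175)).astype(np.uint8)[155:225,240:320]
E
```

```text
(no output)
```

View pics/c3.png

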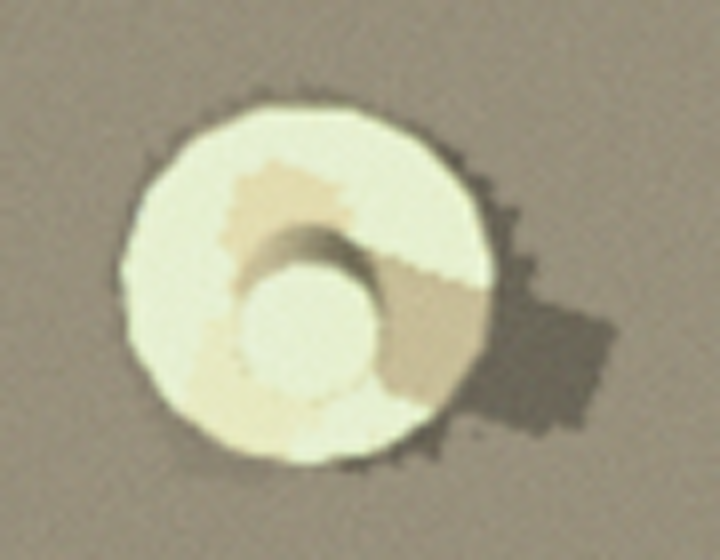

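```bash
python3 - <<'E'
from h import *
T=np.load("w1T.npy")
g=lambda x,y:((x+.5)/8-.5+240,(y+.5)/8-.5+155)
s=r.read_state();R=np.array(s["tcp_rot"])
for p,z in [(g(309,284),.003),(g(309,332),.02)]:
    P=hit("wrist",p,z,T); print(np.round(P,4), np.round(R.T@(P-s["position"])*100,2))
print(s["position"])
E
```

```text
[ 0.5234 -0.3466  0.003 ] [ 0.51  0.12 14.57]
[ 0.5235 -0.3465  0.02  ] [ 0.51  0.12 12.87]
[ 0.5182491  -0.3467798   0.14869126]
```

```bash
python3 -m creep '[[0.4,0.4,0.1,3,0],[0.4,0.4,0.1,6,0],[0.4,0.4,0.1,8.5,0],[0.4,0.4,0.1,10,0],[0.4,0.4,0.1,10,0],[0.4,0.4,0.1,10,0]]' 30
python3 - <<'E'
from h import *
T=wT(); im=vision.capture("wrist"); cv2.imwrite("pics/w2.png",im[:,:,::-1]); np.save("w2T.npy",T)
s=r.read_state(); print(s["position"],s["grip_width"],s["ft_force"])
E
```

```text
clock: 1.87
position: [0.5221, -0.3465, 0.0482]
tcp_rot: [[0.959, 0.282, -0.001], [0.282, -0.959, 0.001], [-0.001, -0.001, -1.0]]
ft_force: [0.3, 0.6, 0.1]
grip_width: 0.034
[ 0.52319473 -0.34690829  0.04928523] 0.03433366204788053 [0.64927743 0.44467128 1.10497766]
```

View pics/w2.png

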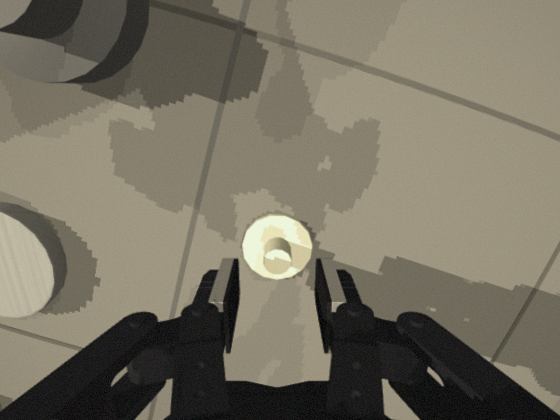

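```bash
python3 - <<'E'
from h import *
T=np.load("w2T.npy")
im=cv2.imread("pics/w2.png"); cv2.imwrite("pics/c4.png",cv2.resize(im[200:300,220:340],None,fx=6,fy=6,interpolation=2))
s=r.read_state();R=np.array(s["tcp_rot"])
for p,z in [((278,246),.003),((277,256),.02)]:
    P=hit("wrist",p,z,T); print(np.round(P,4), np.round(R.T@(P-s["position"])*100,2))
E
```

```text
[ 0.5243 -0.347   0.003 ] [0.1  0.03 4.63]
[ 0.5265 -0.3458  0.02  ] [ 0.35 -0.02  2.93]
```

View pics/c4.png

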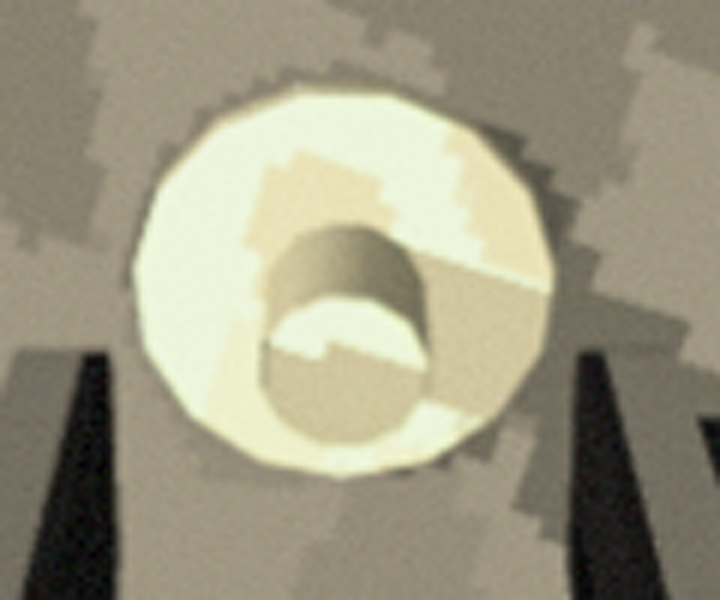

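```bash
python3 -m creep '[[0.4,0.1,0,1.5,0],[0.4,0.1,0,2.5,0],[0.4,0.1,0,2.5,0],[0.4,0.1,0,2.5,0],[0,0.1,0,2.5,0],[0,0.1,0,2.5,0],[0,0.1,0,2.5,0],[0,0.1,0,2.5,0],[0,0.1,0,2.5,0],[0,0.1,0,2.5,0]]' 30
python3 - <<'E'
from h import *
s=r.read_state(); print(s["position"],s["grip_width"],s["ft_force"])
T=wT(); im=vision.capture("wrist"); cv2.imwrite("pics/w3.png",im[:,:,::-1])
E
```

```text
clock: 2.75
position: [0.5251, -0.3458, 0.0243]
tcp_rot: [[0.959, 0.284, 0.001], [0.284, -0.959, -0.001], [0.001, 0.001, -1.0]]
ft_force: [-0.3, -0.6, 5.3]
grip_width: 0.0125
[ 0.52510073 -0.34576356  0.02429886] 0.012465885660313973 [-0.27017351 -0.61849954  5.32970476]
```

View pics/w3.png

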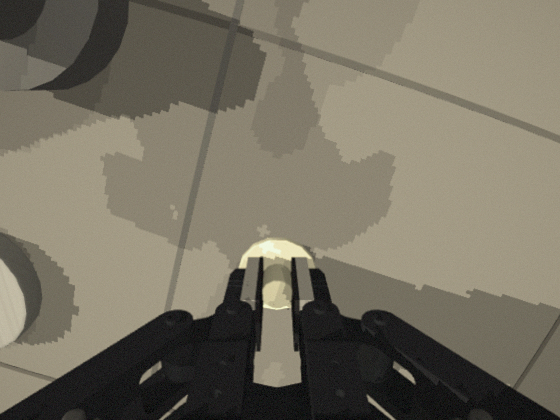

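```bash
python3 -m creep '[[0,0,0,-2,0],[0,0,0,-5,0],[0,0,0,-9,0],[0,0,0,-13,0],[0,0,0,-17,0],[0,1,-3,-19.5,0],[0,3,-6.5,-19.5,0],[0,4.5,-10,-19.5,0],[0,6,-13.5,-19.5,0],[0,7.5,-17,-19.5,0],[0,9,-20.5,-19.5,0],[0,10.5,-24,-19.5,0],[0,12,-27.5,-19.5,0],[0,13.5,-31,-19.5,0],[0,15,-34,-19.5,0],[0,16.4,-36,-19.5,0],[0,16.9,-37.3,-19.5,0],[0,16.9,-37.3,-19.5,0],[0,16.9,-37.3,-19.5,0],[0,16.9,-37.3,-19.5,0]]' 30
python3 - <<'E'
from h import *
s=r.read_state(); print(s["position"],s["grip_width"],s["ft_force"]);np.save("w4R.npy",s["tcp_rot"]);np.save("w4p.npy",s["position"])
T=wT(); im=vision.capture("wrist"); cv2.imwrite("pics/w4.png",im[:,:,::-1]); np.save("w4T.npy",T)
E
```

```text
clock: 4.47
position: [0.5802, 0.0592, 0.2181]
tcp_rot: [[0.959, 0.283, -0.001], [0.283, -0.959, -0.001], [-0.001, 0.001, -1.0]]
ft_force: [0.0, -1.1, 0.0]
grip_width: 0.0125
[0.58024235 0.05923622 0.21805782] 0.012451904483602576 [ 0.02523508 -1.07763118  0.0176906 ]
```

View pics/w4.png

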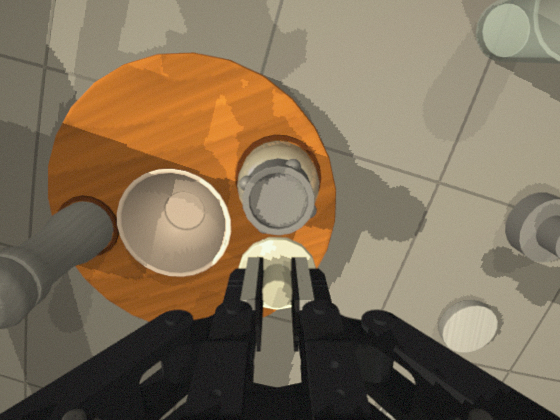

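```bash
python3 - <<'E'
from h import *
im=cv2.imread("pics/w4.png"); cv2.imwrite("pics/c5.png",cv2.resize(im[130:320,220:340],None,fx=5,fy=5,interpolation=2)[:600]); cv2.imwrite("pics/c6.png",cv2.resize(im[220:320,220:340],None,fx=6,fy=6,interpolation=2))
E
```

```text
(no output)
```

View pics/c5.png

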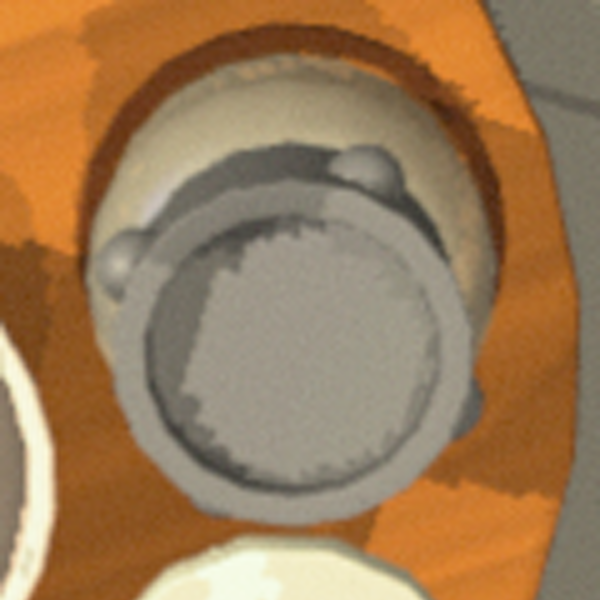

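View pics/c6.png

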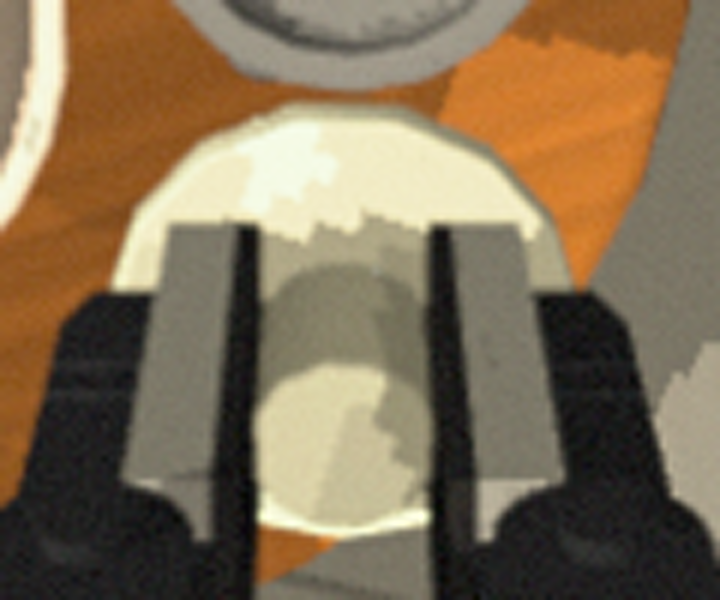

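```bash
python3 - <<'E'
from h import *
T=np.load("w4T.npy");R=np.load("w4R.npy");p=np.load("w4p.npy")
for n,uv,z in [("mouth",(278.2,199.9),.103),("mouth floor rim inner",(278.3,200.4),.103),("knobtop",(276.8,293.9),p[2]-.0043),("plate",(276.6,272.2),p[2]-.0205)]:
    P=hit("wrist",uv,z,T); print(n,np.round(P,4), np.round(R.T@(P-p)*100,2))
E
```

```text
mouth [0.5864 0.0594 0.103 ] [ 0.6   0.15 11.51]
mouth floor rim inner [0.586  0.0592 0.103 ] [ 0.57  0.16 11.51]
knobtop [0.5789 0.0583 0.2138] [-0.16  0.06  0.43]
plate [0.5803 0.0588 0.1976] [-0.01  0.05  2.05]
```

```bash
python3 -m creep '[[0,0.3,0.1,2,0],[0,0.65,0.1,4,0],[0,0.65,0.1,5.5,0],[0,0.65,0.1,5.5,0],[0,0.65,0.1,5.5,0],[0,0.65,0.1,5.5,0],[0,0.65,0.1,5.5,0]]' 30
python3 - <<'E'
from h import *
s=r.read_state(); print(s["position"],s["grip_width"],s["ft_force"]);np.save("w5R.npy",s["tcp_rot"]);np.save("w5p.npy",s["position"])
T=wT(); im=vision.capture("wrist"); cv2.imwrite("pics/w5.png",im[:,:,::-1]); np.save("w5T.npy",T)
cv2.imwrite("pics/c7.png",cv2.resize(im[180:320,210:350,::-1],None,fx=4.2,fy=4.2,interpolation=2)) 
im=vision.capture("top");cv2.imwrite("pics/t5.png",im[:,:,::-1])
E
```

```text
clock: 5.1
position: [0.5881, 0.0606, 0.1646]
tcp_rot: [[0.959, 0.283, 0.002], [0.283, -0.959, 0.0], [0.002, 0.001, -1.0]]
ft_force: [0.8, 0.1, 0.2]
grip_width: 0.0123
[0.58810396 0.06060375 0.16463106] 0.012251813960069576 [0.77374825 0.10624383 0.2275707 ]
```

View pics/c7.png

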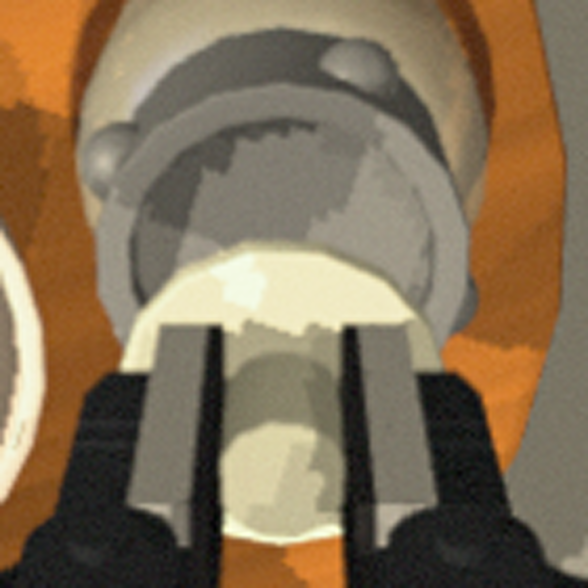

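```bash
cat > fit.py <<'E'
from h import *
from scipy.optimize import least_squares
def ext(T,c,rad,z):
    a=np.linspace(0,2*np.pi,181); P=np.array([proj("wrist",[c[0]+rad*np.cos(t),c[1]+rad*np.sin(t),z],T) for t in a])
    return np.array([P[:,0].min(),P[:,0].max(),P[:,1].min()])
def fitc(T,obs,rad,z,c0):
    s=least_squares(lambda c:ext(T,c,rad,z)-obs,c0,diff_step=1e-4); return s.x,s.fun
E
python3 - <<'E'
from fit import *
T=np.load("w5T.npy");R=np.load("w5R.npy");p=np.load("w5p.npy")
g=lambda v,o:(v+.5)/4.2-.5+o
for n,o,rad,z in [("rim",(98,470,84),.026,.103),("mouth",(132,437,117),.021,.103),("plate",(120,443,242),.0185,p[2]-.0203)]:
    c,res=fitc(T,np.array([g(o[0],210),g(o[1],210),g(o[2],180)]),rad,z,p[:2]); print(n,np.round(c,4),np.round(res,2),np.round(R.T@(np.append(c,z)-p)*100,2))
E
```

```text
rim [0.585  0.0588] [-0.97  0.97  0.08] [-0.36  0.08  6.16]Traceback (most recent call last):
  File "<stdin>", line 5, in <module>
  File "fit.py", line 7, in fitc
    s=least_squares(lambda c:ext(T,c,rad,z)-obs,c0,diff_step=1e-4); return s.x,s.fun
    return func(*args, **kwargs)
    result = trf(vector_fun.fun, vector_fun.jac, x0, f0, J0, lb, ub, ftol, xtol,
                 gtol, max_nfev, x_scale, loss_function, tr_solver,
                 tr_options.copy(), verbose, callback=callback_wrapped)
    return trf_no_bounds(
        fun, jac, x0, f0, J0, ftol, xtol, gtol, max_nfev, x_scale,
        loss_function, tr_solver, tr_options, verbose, callback=callback)
    J = jac(x)
    self._update_jac()
    ~~~~~~~~~~~~~~~~^^
    self.J = self.jac_wrapped(xp_copy(self.x), f0=self.f)
             ~~~~~~~~~~~~~~~~^^^^^^^^^^^^^^^^^^^^^^^^^^^^
    J, dct = approx_derivative(
             ~~~~~~~~~~~~~~~~~^
        self.fun,
        ^^^^^^^^^
    ...<2 lines>...
        **self.finite_diff_options,
        ^^^^^^^^^^^^^^^^^^^^^^^^^^^
    )
    ^
    J, _nfev = _dense_difference(fun_wrapped, x0
[... 495 characters left out ...]
                ~~~~~~~~^^^
    return self.f(x, *self.args, **self.kwargs)
           ~~~~~~^^^^^^^^^^^^^^^^^^^^^^^^^^^^^^
  File "fit.py", line 7, in <lambda>
    s=least_squares(lambda c:ext(T,c,rad,z)-obs,c0,diff_step=1e-4); return s.x,s.fun
                             ~~~^^^^^^^^^^^
  File "fit.py", line 4, in ext
    a=np.linspace(0,2*np.pi,181); P=np.array([proj("wrist",[c[0]+rad*np.cos(t),c[1]+rad*np.sin(t),z],T) for t in a])
                                              ~~~~^^^^^^^^^^^^^^^^^^^^^^^^^^^^^^^^^^^^^^^^^^^^^^^^^^^^^
  File "h.py", line 13, in proj
    c=vision.calibration(name); T=np.array(c["T"]) if T is None else T
ValueError: time passes only in moves, steps and waits
```

```bash
python3 - <<'E'
import pickle
from workcell import vision
pickle.dump({n:vision.calibration(n) for n in("scene","top","wrist")},open("cal.pkl","wb"))
E
sed -i 's/^import cv2,numpy as np/import cv2,numpy as np,pickle\nCAL=pickle.load(open("\.\/cal.pkl","rb"))/; s/vision.calibration(name)/CAL[name]/; s/vision.calibration("wrist")/CAL["wrist"]/' h.py
python3 - <<'E'
from fit import *
T=np.load("w5T.npy");R=np.load("w5R.npy");p=np.load("w5p.npy")
g=lambda v,o:(v+.5)/4.2-.5+o
for n,o,rad,z in [("rim",(98,470,84),.026,.103),("mouth",(132,437,117),.021,.103),("plate",(120,443,242),.0185,p[2]-.0203)]:
    c,res=fitc(T,np.array([g(o[0],210),g(o[1],210),g(o[2],180)]),rad,z,p[:2]); print(n,np.round(c,4),np.round(res,2),np.round(R.T@(np.append(c,z)-p)*100,2))
E
```

```text
rim [0.585  0.0588] [-0.97  0.97  0.08] [-0.36  0.08  6.16]
mouth [0.5855 0.0589] [-0.28  0.28  0.02] [-0.31  0.09  6.16]
plate [0.5872 0.0598] [-1.58  1.58  0.12] [-0.11  0.05  2.03]
```

```bash
python3 -m creep '[[0,-0.2,0.05,1.5,0],[0,-0.2,0.05,3.2,0],[0,-0.2,0.05,3.2,0],[0,-0.2,0.05,3.2,0],[0,-0.2,0.05,3.2,0],[0,-0.2,0.05,3.2,0]]' 30
python3 - <<'E'
from h import *
s=r.read_state(); print(s["position"],s["grip_width"],s["ft_force"]);np.save("w6R.npy",s["tcp_rot"]);np.save("w6p.npy",s["position"])
T=wT(); im=vision.capture("wrist"); cv2.imwrite("pics/w6.png",im[:,:,::-1]); np.save("w6T.npy",T)
cv2.imwrite("pics/c8.png",cv2.resize(im[180:320,210:350,::-1],None,fx=4.2,fy=4.2,interpolation=2)) 
im=vision.capture("scene");cv2.imwrite("pics/c9.png",cv2.resize(im[150:250,230:350,::-1],None,fx=6,fy=6,interpolation=2))
E
```

```text
clock: 5.7
position: [0.5864, 0.0602, 0.1325]
tcp_rot: [[0.959, 0.284, 0.002], [0.284, -0.959, 0.0], [0.002, 0.001, -1.0]]
ft_force: [0.6, 0.8, 0.2]
grip_width: 0.0124
[0.58642227 0.06023615 0.13251461] 0.012350090771921252 [0.62407972 0.77435829 0.18418529]
```

View pics/c8.png

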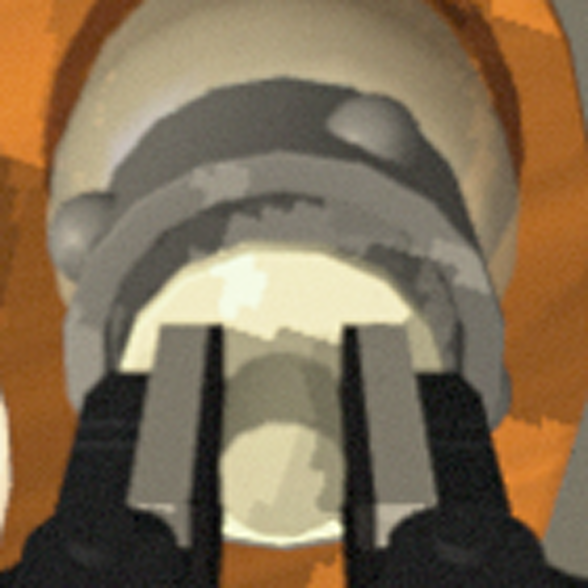

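View pics/c9.png

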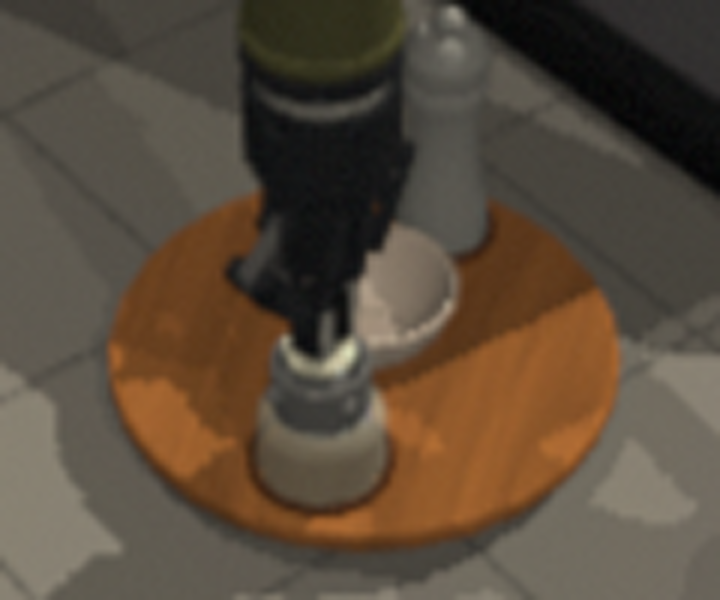

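```bash
python3 - <<'E'
from fit import *
T=np.load("w6T.npy");R=np.load("w6R.npy");p=np.load("w6p.npy")
g=lambda v,o:(v+.5)/4.2-.5+o
for n,o,rad,z in [("rim",(64,506,151),.026,.103),("mouth",(103,463,190),.021,.103),("plate",(120,445,243),.0185,p[2]-.0203)]:
    c,res=fitc(T,np.array([g(o[0],210),g(o[1],210),g(o[2],180)]),rad,z,p[:2]); print(n,np.round(c,4),np.round(res,2),np.round(R.T@(np.append(c,z)-p)*100,2))
E
```

```text
rim [0.5852 0.0589] [-0.75  0.75  0.07] [-0.16  0.09  2.95]
mouth [0.5855 0.0593] [-0.29  0.29  0.02] [-0.12  0.06  2.95]
plate [0.5855 0.0593] [-1.33  1.33  0.1 ] [-0.12  0.06  2.03]
```

```bash
python3 -m creep '[[0,0,0,0.3,0],[0,0,0,0.6,0],[0,0,0,0.8,0],[0,0,0,0.9,0],[0,0,0,1.0,0],[0,0,0,1.0,0]]' 40; python3 -m creep '[[0,0,0,0.05,0],[0,0,0,0.1,0],[0,0,0,0.1,0]]' 40
```

```text
clock: 6.3
position: [0.5855, 0.0603, 0.1223]
tcp_rot: [[0.959, 0.284, 0.0], [0.284, -0.959, 0.0], [0.0, -0.0, -1.0]]
ft_force: [-2.3, 0.4, 7.1]
grip_width: 0.0121
clock: 6.55
position: [0.5858, 0.0605, 0.1223]
tcp_rot: [[0.959, 0.284, 0.002], [0.284, -0.959, 0.001], [0.002, -0.0, -1.0]]
ft_force: [-3.5, 0.5, 12.7]
grip_width: 0.0116
```

```bash
python3 - <<'E'
from h import *
s=r.read_state(); print(s["position"],s["ft_force"]);np.save("w7R.npy",s["tcp_rot"]);np.save("w7p.npy",s["position"])
T=wT(); im=vision.capture("wrist"); np.save("w7T.npy",T)
cv2.imwrite("pics/c10.png",cv2.resize(im[180:320,210:350,::-1],None,fx=4.2,fy=4.2,interpolation=2)) 
E
```

```text
[0.58581121 0.06054181 0.12226963] [-3.49747286  0.48535244 12.67600865]
```

View pics/c10.png

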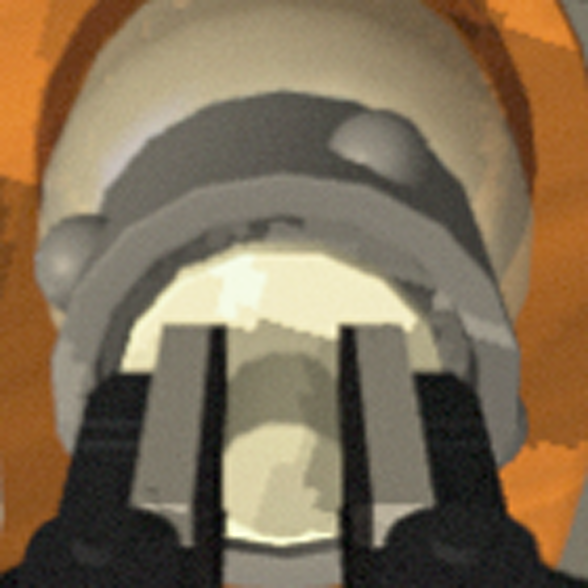

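```bash
python3 -m creep '[[0.22,0,0,-0.1,0],[0.22,0,0,-0.1,0],[0.22,0,0,-0.1,0],[0.22,0,0,-0.2,0],[0.25,0,0,-1,0],[0.25,0,0,-3,0],[0.25,0,0,-6,0],[0.5,0,0,-9,0],[0.5,0,0,-9,0],[0.5,0,0,-9,0],[0.5,0,0,-9,0]]' 40
python3 - <<'E'
from h import *
s=r.read_state(); print(s["position"],s["ft_force"]);np.save("w8R.npy",s["tcp_rot"]);np.save("w8p.npy",s["position"])
T=wT(); im=vision.capture("wrist"); np.save("w8T.npy",T)
cv2.imwrite("pics/w8.png",im[:,:,::-1])
cv2.imwrite("pics/c11.png",cv2.resize(im[150:270,220:340,::-1],None,fx=5,fy=5,interpolation=2)) 
E
```

```text
clock: 7.52
position: [0.5851, 0.0601, 0.2103]
tcp_rot: [[0.959, 0.284, -0.0], [0.284, -0.959, 0.0], [-0.0, -0.0, -1.0]]
ft_force: [0.1, -0.9, -0.5]
grip_width: 0.0428
[0.58512664 0.06014048 0.21033885] [ 0.07320823 -0.9490834  -0.51954922]
```

View pics/c11.png

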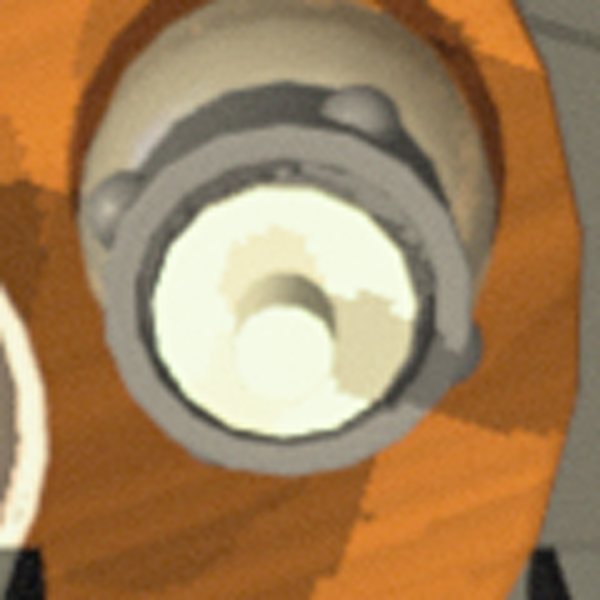

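```bash
python3 -m creep '[[0.6,-0.7,3.5,0,0],[0.6,-1.4,7,0,0],[0.6,-2.1,10.5,0,0],[0.6,-2.9,14,0,0],[0.6,-3.6,17.5,0,0],[0.6,-4.3,21,0,0],[0.6,-5,24.5,2,0],[0.6,-5.7,27.8,3,0],[0.6,-5.7,27.8,3,0],[0.6,-5.7,27.8,3,0],[0.6,-5.7,27.8,3,0],[0.6,-5.7,27.8,3,0]]' 40
python3 - <<'E'
from h import *
T8=np.load("w8T.npy"); print("mouth",hit("wrist",((289)/5-.5+220,298.5/5-.5+150),.103,T8))
s=r.read_state(); print(s["position"],s["ft_force"]);np.save("w9R.npy",s["tcp_rot"]);np.save("w9p.npy",s["position"])
T=wT(); im=vision.capture("wrist"); np.save("w9T.npy",T)
cv2.imwrite("pics/w9.png",im[:,:,::-1])
E
```

```text
clock: 8.57
position: [0.6094, -0.2213, 0.1798]
tcp_rot: [[0.959, 0.285, -0.001], [0.285, -0.959, 0.001], [-0.001, -0.001, -1.0]]
ft_force: [0.6, -0.4, -0.1]
grip_width: 0.0511
mouth [0.58693946 0.05977268 0.103     ]
[ 0.60936537 -0.22129283  0.17979968] [ 0.64364179 -0.43459011 -0.07674877]
```

View pics/w9.png

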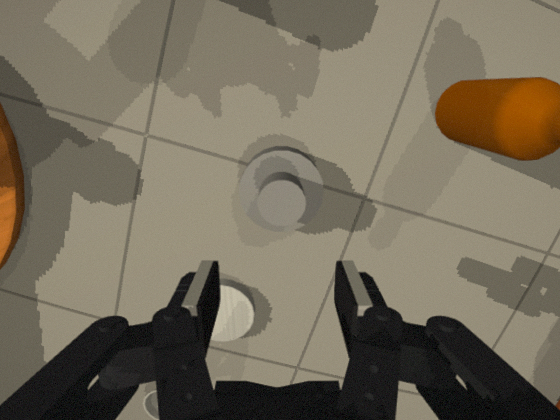

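```bash
python3 - <<'E'
from h import *
im=cv2.imread("pics/w9.png"); a=cv2.resize(im[135:245,225:335],None,fx=5,fy=5,interpolation=2); cv2.imwrite("pics/c12.png",cv2.convertScaleAbs(a,alpha=1.4,beta=0))
E
```

```text
(no output)
```

View pics/c12.png

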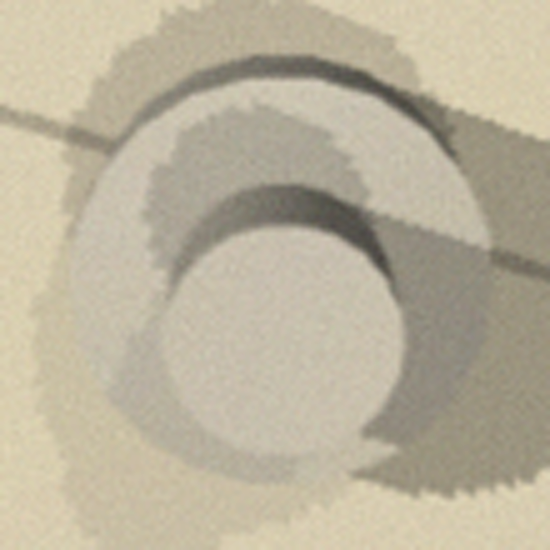

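```bash
python3 - <<'E'
from h import *
T=np.load("w9T.npy");R=np.load("w9R.npy");p=np.load("w9p.npy")
g=lambda x,y:((x+.5)/5-.5+225,(y+.5)/5-.5+135)
for uv,z in [(g(282.5,340.5),.055),(g(282,280),.025)]:
    P=hit("wrist",uv,z,T); print(np.round(P,4), np.round(R.T@(P-p)*100,2))
E
```

```text
[ 0.6111 -0.2244  0.055 ] [ 0.09  0.37 12.48]
[ 0.6121 -0.2244  0.025 ] [ 0.19  0.4  15.48]
```

```bash
python3 -m creep '[[0.6,0.15,0.35,3,0],[0.6,0.15,0.35,6.5,0],[0.6,0.15,0.35,9.5,0],[0.6,0.15,0.35,12,0],[0.6,0.15,0.35,13,0],[0.6,0.15,0.35,13.4,0],[0.6,0.15,0.35,13.4,0],[0.6,0.15,0.35,13.4,0]]' 60
python3 - <<'E'
from h import *
s=r.read_state(); print(s["position"],s["grip_width"],s["ft_force"])
im=vision.capture("wrist"); cv2.imwrite("pics/w10.png",im[:,:,::-1])
E
```

```text
clock: 9.28
position: [0.6135, -0.2255, 0.0479]
tcp_rot: [[0.959, 0.285, 0.002], [0.285, -0.959, -0.001], [0.002, 0.002, -1.0]]
ft_force: [0.4, 0.0, 0.5]
grip_width: 0.051
[ 0.61346202 -0.22548236  0.04788031] 0.050958356843904 [0.39682766 0.03774473 0.54707409]
```

View pics/w10.png

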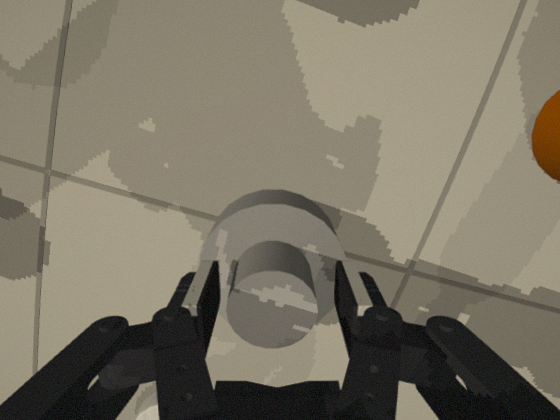

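```bash
python3 -m creep '[[0.3,0,0,0.2,0],[0.3,0,0,0.2,0],[0.3,0,0,0.2,0],[0.3,0,0,0.2,0],[0.3,0,0,0.2,0],[0.3,0,0,0.2,0]]' 60;  python3 -m creep '[[0.3,0,0,0.1,0],[0.3,0,0,0.2,0],[0.3,0,0,0.2,0]]' 60
```

```text
clock: 9.83
position: [0.6137, -0.2261, 0.0464]
tcp_rot: [[0.959, 0.284, 0.004], [0.284, -0.959, -0.001], [0.003, 0.002, -1.0]]
ft_force: [0.7, 1.2, 6.8]
grip_width: 0.0346
clock: 10.08
position: [0.6137, -0.2261, 0.0463]
tcp_rot: [[0.959, 0.284, 0.004], [0.284, -0.959, -0.002], [0.004, 0.003, -1.0]]
ft_force: [-3.4, 1.8, 17.9]
grip_width: 0.0345
```

```bash
python3 -m creep '[[0.3,0,0,-2,0],[0.3,0,0,-5,0],[0.3,0,0,-9,0],[0.3,0,0,-13,0],[0.3,0,0,-16.8,0],[0.3,0,-3,-16.8,0],[0.3,0,-6.5,-16.8,0],[0.3,0,-10,-16.8,0],[0.3,0,-13.5,-16.8,0],[0.3,0,-17,-16.8,0],[0.3,0,-20.5,-16.8,0],[0.3,0,-24,-16.8,0],[0.3,0,-27,-16.8,0],[0.3,0,-28.2,-16.8,0],[0.3,0,-28.2,-16.8,0],[0.3,0,-28.2,-16.8,0],[0.3,0,-28.2,-16.8,0]]' 60
python3 - <<'E'
from h import *
s=r.read_state(); print(s["position"],s["ft_force"]);np.save("w11R.npy",s["tcp_rot"]);np.save("w11p.npy",s["position"])
T=wT(); im=vision.capture("wrist"); np.save("w11T.npy",T)
cv2.imwrite("pics/w11.png",im[:,:,::-1])
im=vision.capture("scene");cv2.imwrite("pics/s11.png",cv2.resize(im[100:250,230:370,::-1],None,fx=4,fy=4,interpolation=2))
E
```

```text
clock: 11.5
position: [0.5327, 0.0439, 0.2105]
tcp_rot: [[0.959, 0.284, 0.001], [0.284, -0.959, -0.001], [0.001, 0.001, -1.0]]
ft_force: [0.6, -0.5, -0.2]
grip_width: 0.035
[0.53274228 0.04393225 0.21054161] [ 0.62323139 -0.49887733 -0.23787661]
```

View pics/w11.png

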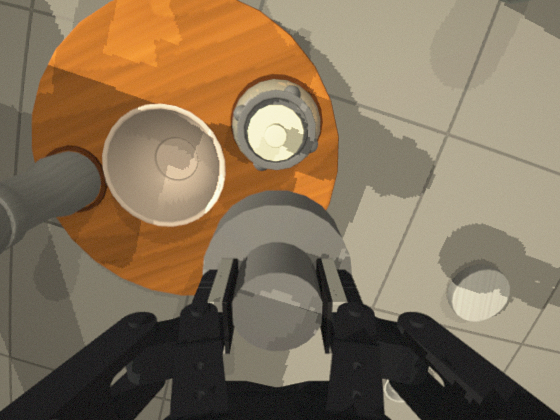

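View pics/s11.png

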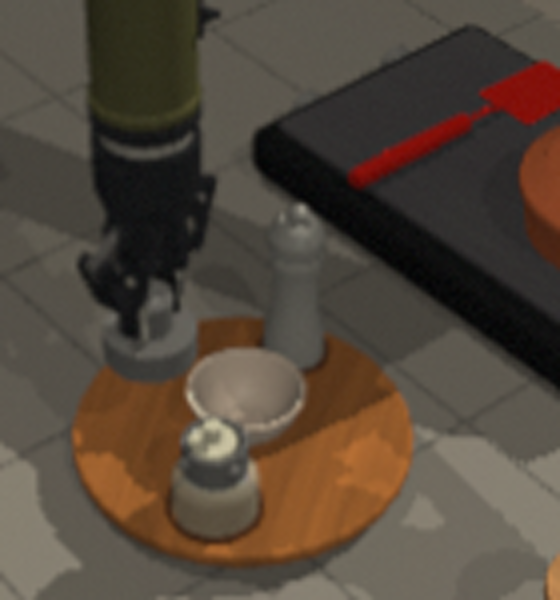

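```bash
python3 - <<'E'
from h import *
im=cv2.imread("pics/w11.png"); cv2.imwrite("pics/c13.png",cv2.resize(im[80:180,220:340],None,fx=5,fy=5,interpolation=2)); cv2.imwrite("pics/c14.png",cv2.convertScaleAbs(cv2.resize(im[185:360,190:365],None,fx=3.4,fy=3.4,interpolation=2),alpha=1.4))
E
```

```text
(no output)
```

View pics/c13.png

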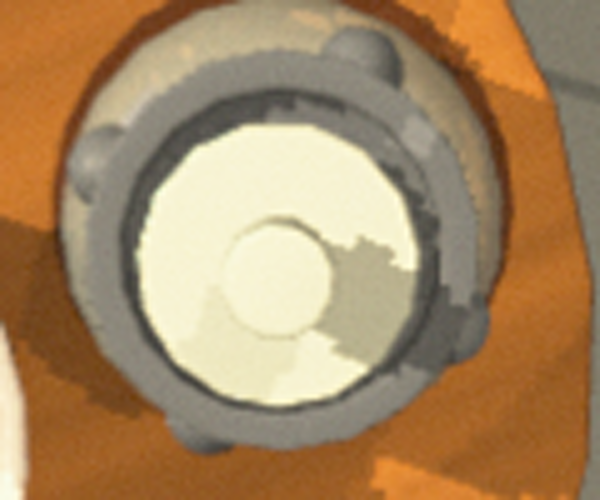

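View pics/c14.png

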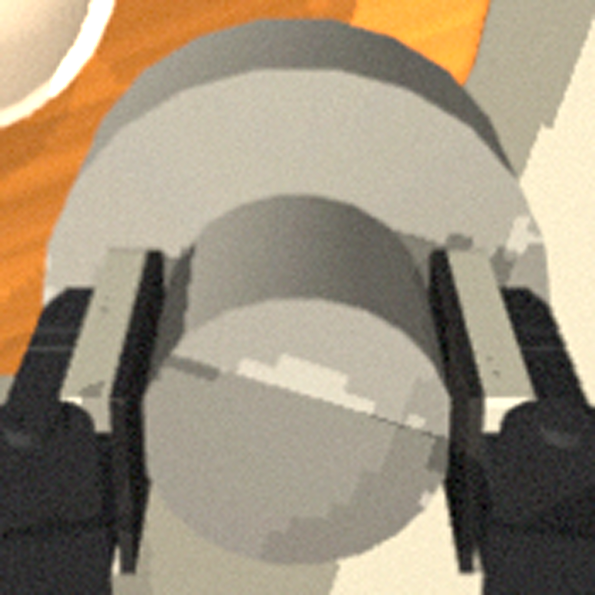

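```bash
python3 - <<'E'
from fit import *
T=np.load("w11T.npy");R=np.load("w11R.npy");p=np.load("w11p.npy")
def show(n,P): print(n,np.round(P,4),np.round(R.T@(P-p)*100,2))
g=lambda x,y:((x+.5)/5-.5+220,(y+.5)/5-.5+80)
h=lambda x,y:((x+.5)/3.4-.5+190,(y+.5)/3.4-.5+185)
show("rim",hit("wrist",g(282.5,251),.103,T)); show("mouth",hit("wrist",g(280,250),.103,T)); show("plate",hit("wrist",g(277.5,265.5),.102,T))
show("griptop",hit("wrist",h(296.5,431),p[2]+.0087,T))
z=p[2]-.0213
for l,rr in((45,549),):
    c,res=fitc(T,np.array([h(l,0)[0],h(rr,0)[0],h(0,68)[1]]),.035,z,p[:2]); print(res); show("base",np.append(c,z))
z=p[2]+.0087
c,res=fitc(T,np.array([h(143,0)[0],h(450,0)[0],h(0,297)[1]]),.018,z,p[:2]); print(res); show("grip",np.append(c,z))
T=np.load("w7T.npy");
E
```

```text
rim [0.5864 0.0596 0.103 ] [5.580e+00 1.000e-02 1.076e+01]
mouth [0.5864 0.0599 0.103 ] [ 5.59 -0.02 10.76]
plate [0.5843 0.0596 0.102 ] [ 5.38 -0.06 10.86]
griptop [0.5317 0.043  0.2192] [-0.13  0.06 -0.87]
[-0.8839259   0.88572063  0.12224094]
base [0.5304 0.0425 0.1892] [-0.27  0.06  2.13]
[-1.39450208  1.39400578  0.13778877]
grip [0.5308 0.0428 0.2192] [-0.22  0.06 -0.87]
```

```bash
python3 -m creep '[[0.3,3,0,0,0],[0.3,5.8,-0.05,1,0],[0.3,5.8,-0.05,3,0],[0.3,5.8,-0.05,4.2,0],[0.3,5.8,-0.05,4.2,0],[0.3,5.8,-0.05,4.2,0],[0.3,5.8,-0.05,4.2,0],[0.3,5.8,-0.05,4.2,0]]' 60
python3 - <<'E'
from h import *
s=r.read_state(); print(s["position"],s["ft_force"]);np.save("w12R.npy",s["tcp_rot"]);np.save("w12p.npy",s["position"])
T=wT(); im=vision.capture("wrist"); np.save("w12T.npy",T)
cv2.imwrite("pics/w12.png",im[:,:,::-1])
im=vision.capture("scene");cv2.imwrite("pics/s12.png",cv2.resize(im[150:250,240:340,::-1],None,fx=6,fy=6,interpolation=2))
E
```

```text
clock: 12.27
position: [0.5883, 0.0613, 0.1694]
tcp_rot: [[0.959, 0.283, 0.002], [0.283, -0.959, 0.0], [0.002, 0.001, -1.0]]
ft_force: [-0.6, 0.3, -0.7]
grip_width: 0.0346
[0.58832031 0.06128909 0.16936033] [-0.57439158  0.30746717 -0.68451485]
```

View pics/w12.png

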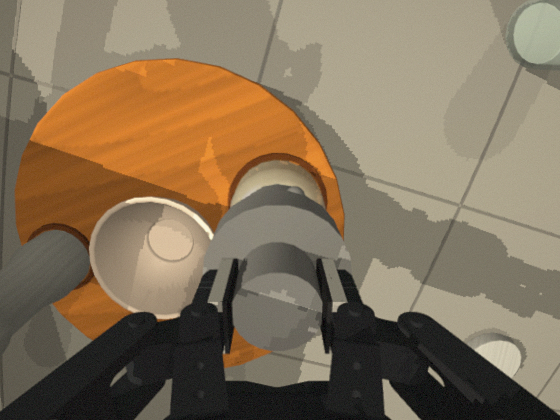

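View pics/s12.png

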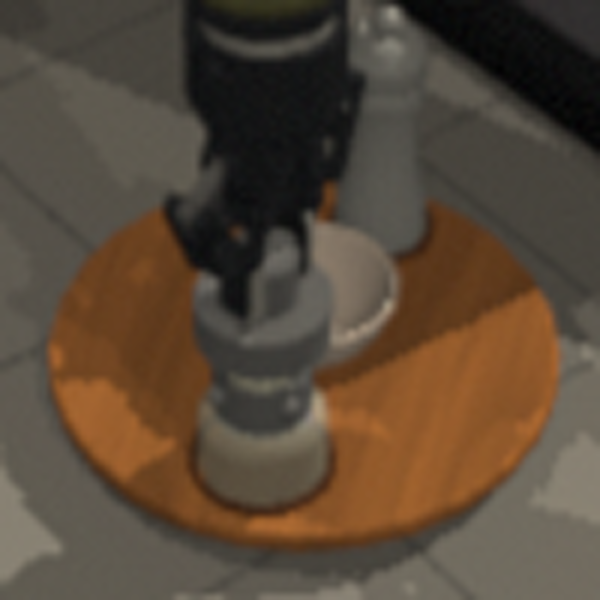

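```bash
python3 -m creep '[[0.3,0,0,0.6,0],[0.3,0,0,1.2,0],[0.3,0,0,1.6,0],[0.3,0,0,1.9,0],[0.3,0,0,2.2,0],[0.3,0,0,2.2,0],[0.3,0,0,2.2,0]]' 60
```

```text
clock: 12.95
position: [0.5874, 0.0618, 0.1459]
tcp_rot: [[0.959, 0.284, -0.001], [0.284, -0.959, -0.0], [-0.001, -0.0, -1.0]]
ft_force: [0.2, -0.7, -0.4]
grip_width: 0.0346
```

```bash
python3 -m creep '[[0.3,0,0,0.2,0],[0.3,0,0,0.4,0],[0.3,0,0,0.5,0],[0.3,0,0,0.5,0]]' 70;  python3 -m creep '[[0.3,0,0,0.1,0],[0.3,0,0,0.2,0],[0.3,0,0,0.2,0]]' 70
```

```text
clock: 13.28
position: [0.588, 0.0614, 0.1416]
tcp_rot: [[0.959, 0.284, 0.001], [0.284, -0.959, -0.001], [0.001, 0.001, -1.0]]
ft_force: [0.4, -0.8, 1.6]
grip_width: 0.0344
clock: 13.53
position: [0.5886, 0.0615, 0.1407]
tcp_rot: [[0.959, 0.284, 0.003], [0.284, -0.959, -0.001], [0.002, 0.001, -1.0]]
ft_force: [0.3, -1.6, 7.0]
grip_width: 0.0343
```

On the catches, with the force rising at the expected height. I'll push through.

```bash
python3 -m creep '[[0.3,0,0,0.2,0],[0.3,0,0,0.4,0],[0.3,0,0,0.6,0],[0.3,0,0,0.7,0],[0.3,0,0,0.7,0]]' 70;  python3 -m creep '[[0.3,0,0,0.2,0],[0.3,0,0,0.4,0],[0.3,0,0,0.4,0]]' 70
```

```text
clock: 13.95
position: [0.5881, 0.0618, 0.1316]
tcp_rot: [[0.959, 0.284, 0.001], [0.284, -0.959, 0.0], [0.001, 0.0, -1.0]]
ft_force: [3.0, -0.2, -6.3]
grip_width: 0.0345
clock: 14.2
position: [0.5876, 0.062, 0.1284]
tcp_rot: [[0.959, 0.284, -0.0], [0.284, -0.959, 0.0], [-0.0, -0.0, -1.0]]
ft_force: [1.5, 0.5, 0.9]
grip_width: 0.0342
```

```bash
python3 -m creep '[[0.3,0,0,0.05,0],[0.3,0,0,0.1,0],[0.3,0,0,0.1,0],[0.3,0,0,0.1,0]]' 70;  python3 -m creep '[[0.3,0,0,0.05,0],[0.3,0,0,0.05,0],[0.3,0,0,0.05,0]]' 70
```

```text
clock: 14.53
position: [0.5876, 0.062, 0.1284]
tcp_rot: [[0.959, 0.284, 0.001], [0.284, -0.959, 0.0], [0.001, -0.0, -1.0]]
ft_force: [-1.3, 0.1, 7.2]
grip_width: 0.0348
clock: 14.78
position: [0.5876, 0.062, 0.1284]
tcp_rot: [[0.959, 0.284, 0.001], [0.284, -0.959, 0.0], [0.001, 0.0, -1.0]]
ft_force: [-2.0, 0.1, 10.0]
grip_width: 0.0346
```

```bash
python3 -m creep '[[0.3,0,0,0,0],[0.3,0,0,0,0],[0.3,0,0,0,0],[0.3,0,0,0,0],[0.3,0,0,0,0],[0.3,0,0,0,0]]' 70
python3 - <<'E'
from h import *
im=vision.capture("scene");cv2.imwrite("pics/s13.png",cv2.resize(im[150:250,240:340,::-1],None,fx=6,fy=6,interpolation=2))
im=vision.capture("wrist");cv2.imwrite("pics/w13.png",im[:,:,::-1])
s=r.read_state(); print(s["position"],s["ft_force"])
E
```

```text
clock: 15.28
position: [0.5876, 0.062, 0.1284]
tcp_rot: [[0.959, 0.284, 0.001], [0.284, -0.959, 0.0], [0.001, 0.0, -1.0]]
ft_force: [-0.7, -0.2, 9.7]
grip_width: 0.0343
[0.58762576 0.0620142  0.12836924] [-3.132447    0.39830093  9.94729611]
```

View pics/s13.png

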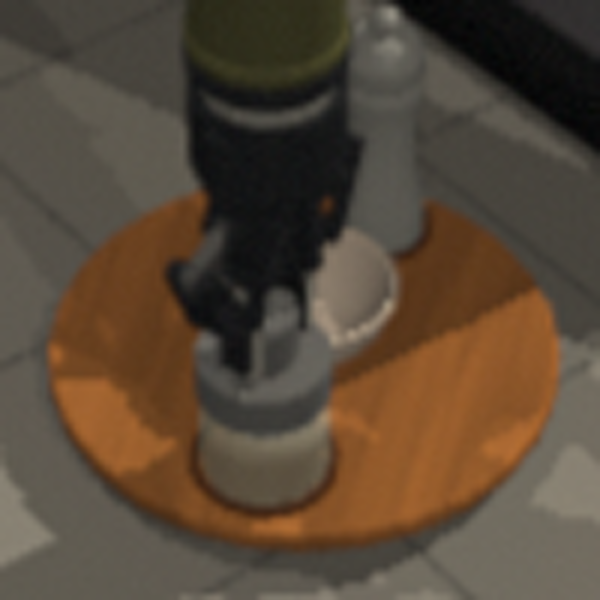

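View pics/w13.png

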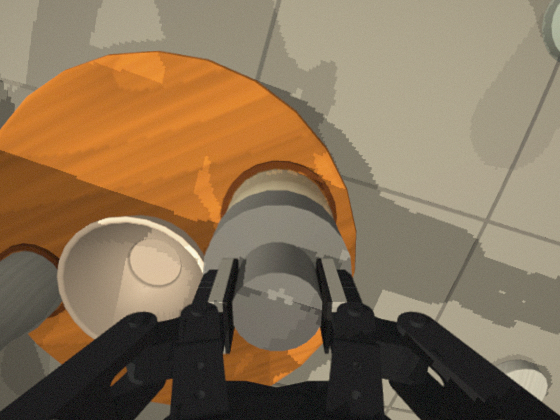

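The scene picture shows the cap level over the whole neck (about (262,380) in the crop). The wrist view agrees. The bowl hasn't moved, and the push holds at about 10 N, so I'm handing in.

```bash
python3 - <<'E'
from workcell import r,workorder
print(workorder.hand_in()); s=r.read_state(); print(s["clock"],s["position"],s["ft_force"])
E
```

```text
the job is handed in; nothing more can be done
None
the job is handed in; nothing more can be done
```

The jar is closed: the seal plate sits in the mouth, and the cap is clicked home and still held down. I handed the job in at about 15.4 s of the 54 s allowed. No verdict was reported.

- **Seal plate:** I set it in the jar's mouth and pressed it down with about 12.7 N, with the tool at the height that puts the plate on the mouth's floor. Wrist pictures after release showed it lying flat inside the rim. It was about 2 mm off centre, within the 5 mm limit.
- **Cap:** It met the catches at about 7 N at the expected height. The force then dropped to -6 N as it clicked past, and it landed within about 0.1 mm of the calculated home height.
- **Final hold:** The last reading before hand-in was a steady 9.9 N downward push with the grip set to 70 N.
- **Other objects:** The last scene and wrist pictures showed the cap level and the bowl in place. I didn't measure the other objects again at the end, but saw no contact with them.
- **Disagreement:** The top and wrist cameras differed by about 4 to 5 mm in x. I aligned by the wrist camera, and the fit confirmed it.

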